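# Load the battery-cell jig and lock its clamp to length

### The job

Stand the two loose battery cells from the tray, one after the other, in the two empty pockets of the cell holder on the jig, each fully down. Then take hold of the sliding clamp by its upright grip bar, slide it against its return spring up to the holder until its pointer stands at the long line of the scale, and, while you hold it there, slide your grip along the bar to push the cam lever fully closed. Finish with the clamp locked at the line and the bar still held between the fingers, not let go, and leave the multimeter, the solder spool and the side cutters where they are.

Things in the scene. Friction and masses are not known exactly. Their poses are not given: they have to be found in the camera images.
- jig: Flat metal jig, 300 x 130 mm, fixed on the bench. Origin: centre of its underside; x along its length, the way the clamp slides to the holder; y across, z up. Base plate's top 12 mm above the bench. +x end: end stop 62 mm wide, 50 mm high (x 128 to 142 mm), then a black cell holder (x 40 to 128 mm, 36 mm wide, top 36 mm high). Its third pocket (x 110 mm) already holds a cell, fixed.
- pocket_near (a point): Centre of the mouth of the empty pocket nearest the clamp (jig x 58 mm, y 0), 36 mm above the bench; axes as the jig's. The pocket is round, 21.4 mm wide, 22 mm deep: its floor is 14 mm above the bench.
- pocket_mid (a point): Centre of the mouth of the middle, second empty pocket, 26 mm further along the row; same size and depth, axes as the jig's.
- cell_a: Loose battery cell, grey cylinder 18.4 mm in diameter, 65 mm tall, with a small steel button on top and a narrow chamfer at the foot, 46 g, standing upright in the tray. Origin: centre of its underside; z up along its axis. The two loose cells are alike; either may go in either empty pocket.
- cell_b: The other loose battery cell, same as cell_a.
- tray: Shallow black open tray 90 x 130 mm, walls 14 mm high, floor 3 mm above the bench, fixed. Origin: centre of its underside. The two loose cells stand on its floor, 50 to 85 mm apart.
- clamp (a joint): Travel of the sliding clamp along the jig's +x, towards the holder: 0 m = back on its stop (start), 0.040 = rubber-faced jaw meets the holder and the pointer is at the long line, 0.046 = end of travel, pad squashed. A return spring pushes it back with 1.4 N at 0 to 3 N at the line: let go, it runs back unless the lever is closed (lock holds 10 N; closing it may drag the clamp 1 mm).
- grip_bar: Black upright bar on the clamp, 12 mm thick along jig x, 100 mm long across (y -50 to +50 mm), top 62 mm and foot (carriage plate) 33 mm above the bench. This body's origin is the clamp's: it is the jig's at travel 0, the bar lies at x -62 mm of it; use point bar_top. Free along x: 40 mm before the bar to the jaw (53 mm high), 33 mm behind it to the lever's post at y +18.
- bar_top (a point): Middle of the grip bar's top edge, 62 mm above the bench; axes as the jig's. Pinch the bar across its 12 mm thickness, along the jig's x. At the start the open cam lever crosses over the bar near y 0 to +18 mm, so take the bar at its -y part (y -30), free above, and push the lever to +y. Pinched with about 10 N, the fingers still slide along the bar.
- cam_lever (a joint): Cam lever on the clamp; vertical post 50 mm behind the bar (jig -x), 18 mm to +y. 0 rad = open (starts 0 to 0.2), 1.01 = closed on its stop; grows counter-clockwise from above. Steel arm 10 mm wide, 65 to 77 mm above the bench, 3 mm over the bar: at 0 it points along jig +x, 18 deg to -y; closed 40 deg to +y. Takes 0.05 to 0.25 Nm; its cam jams a shoe on the rail and locks the clamp; stays put.
- lever_tip (a point): Round end of the cam lever, 64 mm from its pivot, 71 mm above the bench.
- pointer (a point): Tip of the small dark steel pointer at the -y edge of the clamp; it moves with the clamp along the scale; axes as the jig's.
- mark (a point): The long line across the scale strip along the jig's -y edge (the other lines, 10 mm apart, are short). The pointer is at the line when this point and the pointer have the same position along the jig's x; axes as the jig's.
- multimeter: Yellow multimeter, 136 x 76 x 43 mm, bystander; origin at the centre of its underside.
- solder_spool: Spool of solder, 60 x 82 x 40 mm, bystander; origin at the centre of its underside.
- side_cutters: Side cutters, 47 x 130 x 14 mm, bystander; origin at the centre of the underside.
There are look-alikes about, which are no part of the job. Leave any orange or red look-alike of the cell_b alone.

How it is judged:
By the outcome, as a careful person would: the job done as asked, in the order asked, and still so for the second after the job is handed in, while the arm keeps its last pose, push and grip.
It also fails if it takes over 69 s, if anything falls off the work surface, if the arm or the gripper's body presses on something with over 40 N, if the wrist force passes 120 N, or if a joint passes its speed limit or range.

### The arm

A 7-joint arm with a two-finger parallel gripper is mounted at the origin on a cart in front of the work surface, level with it; the furniture and walls round the work are solid. World frame = base frame: x ahead of the robot, y to its left, z up, the work surface at z = 0. Lengths are in m, angles in rad, forces in N, time in s.
With the tool pointing down it reaches from about 0.4 to 0.875 m from the base axis. Payload 19.3 kg.
Tool frame: the origin (TCP) lies midway between the tips of the shut fingers; the grasp point (between the pads) lies 19 mm behind it (env.hold_point_z is the distance from the TCP to the grasp point, in m); z points along the fingers, y is the line along which they close (so a half turn about z gives the same grasp; the last joint's range is limited). The gripper opens to 85 mm and grips with 20 to 120 N. Pads are 22 mm wide; open, the fingers measure 114 mm over their backs; the gripper's body (76 mm by 85 mm) begins 54 mm behind the grasp point. The pads swing forward as they close: fully open they stand 13 mm farther back than shut.
Start: joints at [1.23, 0.521, -0.036, 1.599, 0.021, 1.021, -0.113], TCP at [0.167, -0.602, 0.231] pointing down, gripper open.
Joint ranges: [-2.91, 2.91], [-0.3, 2.13], [-1.5, 1.42], [0.17, 2.43], [-1.26, 4.41], [0.16, 1.93], [-2.52, 2.52]. Speed limits (rad/s): [1.89, 1.89, 2.39, 2.39, 3.01, 3.01, 3.01].

### API

Orientations are given as a unit quaternion [w, x, y, z].
In Python, from rig import env, viewer gives the robot as it stands.
- The arm moves only by the shell command python3 -m inch 'ROWS' [OPENING] [FORCE]. ROWS is a JSON object of lists of equal length, an entry for each row: "slide": the shift along the tool's x, y, z in m, a list of three; "dr": the turn, a rotation vector about the tool's x, y, z in rad, a list of three. A call has 1 to 10 rows; each row is the pose to reach, as a shift and turn from the pose commanded when the call began, along the tool's axes at that moment; what a row does not reach only later rows make up. A row lasts 1/10 s, in which the tool goes at most 50 mm and 8.59 degrees, less where a joint would pass 70% of its speed; a pose out of reach is approached as far as the arm can. A call with a gripper value outside its range is refused whole. OPENING is the closure, from -1 (fully open) to 1 (shut), set as the call begins (- or left out, the last holds). The fingers move at their own pace and stop on an object; FORCE is the grip in N (left out, the last holds). Time passes only in rows, so rows that repeat a pose let the fingers close. It gives the time, the measured TCP pose, the force, the opening and the grip force at its end, in the units of the state.
- env.state(): the state, without advancing time (a new reading comes with each control period).
- viewer.snapshot(name): name is "side" or "top" or "wrist"; returns a dict with "color" (384x512x3 uint8, red, green, blue), "camera_matrix" (3x3 intrinsics, pixels), "k1" (the pictures are not rectified: a ray, as slopes to the right and down, at radius r is drawn at 1 + k1 r^2 times it, then the intrinsics apply), "position" and "orientation" of the camera in the world. Camera axes: x right, y up, looking along -z (the intrinsics and any distortion apply to the point x, -y, -z); pixel columns grow to the right and rows downward; lengths in m; the calibration is good to about 2 mm. A picture is of the moment at which its call begins. There is no depth.
- env.hand_in(): hands the job in; it is judged then, once.
The state is a dict: "clock": time; "qpos": joint angles; "dq": joint speeds; "joint_efforts": joint torques, N m; "position": TCP position; "tool_rot": TCP orientation; "wrist_force": force on the tool from outside, world axes, zero at the start; "wrist_torque": the same for the moment, N m; "opening": finger opening in m; "finger_force": force on a finger pad.
Only numpy, scipy, OpenCV 4.12 (cv2) and the standard library are available. Lean on these libraries where they do the work, as an engineer would, in place of code of your own. Each camera call takes 0.05 s, during which the arm holds its last target. There are 200 camera calls.

## Working session

There is one attempt and no reset: what is moved stays moved. The work goes in short steps, Python scripts to look and compute and a shell command to move; the robot and the scene stay as the last step left them, time stands still between calls to the robot, and variables do not carry over. Pictures are saved under pics/ and viewed, at most 10 in all, crops included, and the job is handed in when it is done.

```bash
ls; mkdir -p pics; cat > h.py <<'E'
import numpy as np, cv2
from scipy.spatial.transform import Rotation as R
from rig import env, viewer
def q2R(q): return R.from_quat([q[1],q[2],q[3],q[0]]).as_matrix()
def snap(n, f=None):
    s=viewer.snapshot(n)
    if f: cv2.imwrite('pics/'+f, s['color'][:,:,::-1])
    return s
def ray(s,u,v):
    K=np.array(s['camera_matrix']);k=s['k1']
    p=cv2.undistortPoints(np.array([[[u,v]]],float),K,np.array([k,0,0,0,0.]))[0,0]
    d=q2R(s['orientation'])@np.array([p[0],-p[1],-1]); return np.array(s['position']),d/np.linalg.norm(d)
def onz(s,u,v,z):
    o,d=ray(s,u,v); return o+d*(z-o[2])/d[2]
def proj(s,P):
    K=np.array(s['camera_matrix']);c=q2R(s['orientation']).T@(np.array(P)-s['position'])
    a=np.array([c[0],-c[1]])/-c[2]; a=a*(1+s['k1']*(a@a)); return K[:2,:2]@a+K[:2,2]
def tool():
    s=env.state(); return np.array(s['position']),q2R(s['tool_rot']),s
E
python3 - <<'E'
from h import *
ims=[]
for n in ['top','side']:
    s=snap(n,n+'0.png'); print(n,s['position'],s['orientation'],s['k1'],s['camera_matrix'])
p,r,s=tool();print(s)
E
```

```text
pics
top [0.46370821 0.15603677 1.06460393] [-0.70480132 -0.02036     0.03308484  0.70834028] -0.030644301968846308 [[403.37591732   0.         250.75362649]
 [  0.         403.37591732 190.86358287]
 [  0.           0.           1.        ]]
side [ 0.21407104 -0.50106331  0.50104241] [ 0.84266522  0.48051894 -0.11233703 -0.21540024] 0.029560692792961828 [[415.63614156   0.         255.74932756]
 [  0.         415.63614156 192.83011292]
 [  0.           0.           1.        ]]
{'clock': 0.1, 'qpos': array([ 1.22975693,  0.52197321, -0.03631591,  1.59990211,  0.02120286,
        1.02107285, -0.11276625]), 'dq': array([ 0.00112469, -0.00239288, -0.00059126, -0.00218692, -0.00016486,
       -0.00069301, -0.00046103]), 'joint_efforts': array([ 4.31076041e-03, -9.28482985e+01,  1.98461361e+00, -3.70534015e+01,
        1.82960252e-02,  5.24068106e-03, -5.51078278e-05]), 'position': array([ 0.16710341, -0.60196664,  0.2307892 ]), 'tool_rot': array([-4.74478849e-04,  9.90843737e-01,  1.35012793e-01, -1.01715105e-04]), 'wrist_force': array([-0.01526843,  0.10075857,  0.68498382]), 'wrist_torque': array([0.00299585, 0.06905155, 0.00719947]), 'finger_force': 0.0, 'opening': 0.08539896073353821}
```

View pics/top0.png

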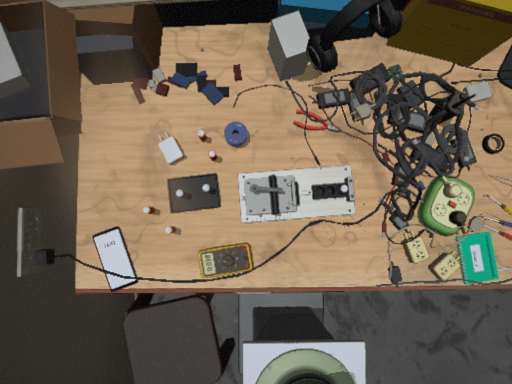

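View pics/side0.png

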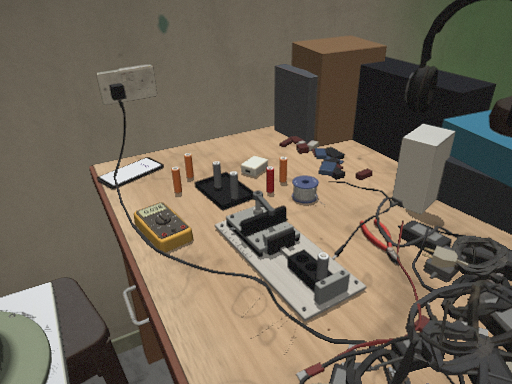

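The top view shows the tray at about (195,193) with two grey cells at (180,193) and (207,187). The jig is at (297,193), with the holder on its right (330,190) and the clamp on its left (270,193). Candidates for a loose cell:
- Grey cells in the tray, (180,193) and (207,187): these are the ones I want.
- Orange, (148,209), (169,230) and (202,133): leave.
- Red, (212,155): leave.
- Grey cell in the holder, (344,188): fixed.

Next is a close crop to check this choice.

```bash
python3 - <<'E'
from h import *
a=cv2.imread('pics/top0.png')[155:235,160:365]; b=cv2.imread('pics/side0.png')[150:320,185:375]
a=cv2.resize(a,None,fx=3.9,fy=3.9,interpolation=cv2.INTER_CUBIC)
cv2.imwrite('pics/c1.png',a)
b=cv2.resize(b,None,fx=3.5,fy=3.5,interpolation=cv2.INTER_CUBIC)
cv2.imwrite('pics/c2.png',b)
E
```

```text
(no output)
```

View pics/c1.png

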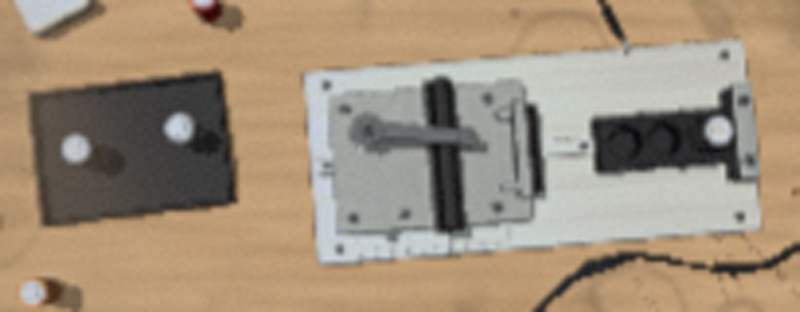

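View pics/c2.png

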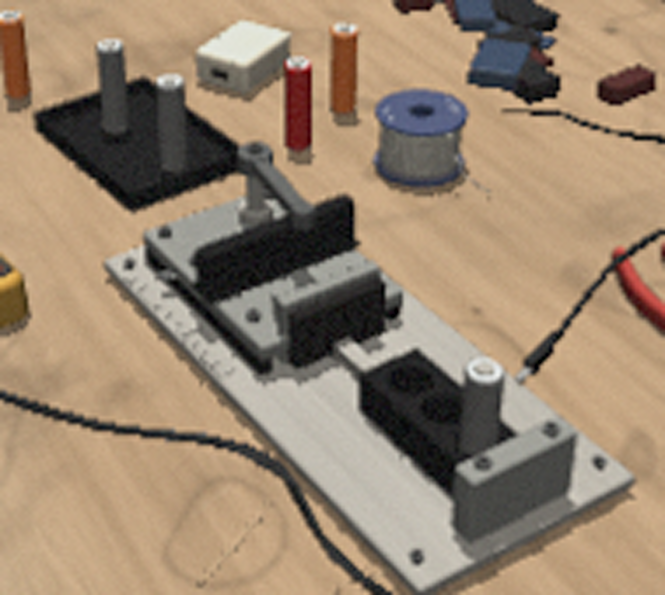

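```bash
cat > m.py <<'E'
from h import *
t=cv2.imread('pics/top0.png'); hsv=cv2.cvtColor(t,cv2.COLOR_BGR2HSV)
class S(dict): pass
s=snap('top')
def cen(box,m):
    x0,y0,x1,y1=box; w=np.zeros(m.shape,np.uint8); w[y0:y1,x0:x1]=m[y0:y1,x0:x1]
    n,l,st,c=cv2.connectedComponentsWithStats(w); i=1+np.argmax(st[1:,4]); return c[i],st[i,4]
# jig plate: low saturation vs wood
m=((hsv[:,:,1]<70)).astype(np.uint8)*255
w=np.zeros_like(m); w[158:228,232:362]=m[158:228,232:362]
w=cv2.morphologyEx(w,cv2.MORPH_CLOSE,np.ones((7,7)))
w=cv2.morphologyEx(w,cv2.MORPH_OPEN,np.ones((5,5)))
cs,_=cv2.findContours(w,cv2.RETR_EXTERNAL,cv2.CHAIN_APPROX_NONE); c=max(cs,key=cv2.contourArea)[:,0,:]
pts=np.array([onz(s,u,v,.012)[:2] for u,v in c])
rect=cv2.minAreaRect((pts*1000).astype(np.float32)); print('jig rect',rect, cv2.boundingRect(c))
print((cv2.boxPoints(rect)))
br=((hsv[:,:,2]>150)&(hsv[:,:,1]<60)).astype(np.uint8)
for n,b,z in [('cellL',(172,185,188,201),.068),('cellR',(199,180,214,196),.068),('fix',(338,182,351,195),.079)]:
    p,a=cen(b,br); print(n,p,a,onz(s,*p,z))
dk=(hsv[:,:,2]<45).astype(np.uint8)
print(hsv[185:196,310:350,2])
E
python3 m.py
```

```text
jig rect ((528.0159912109375, 16.153671264648438), (155.5150604248047, 303.804931640625), 5.496343612670898) (238, 165, 117, 61)
[[ 436.0664    159.90996 ]
 [ 465.16553  -142.49818 ]
 [ 619.9656   -127.602615]
 [ 590.86646   174.80553 ]]
cellL [178.85294118 192.61764706] 34 [0.5355818  0.31565317 0.068     ]
cellR [205.4        187.28571429] 35 [0.54852972 0.25012538 0.068     ]
fix [343.82857143 188.        ] 35 [ 0.54441465 -0.09155326  0.079     ]
[[200 163 104  88  90  88  78  71  70  60  60  60  54  49  42  50  50  46
   48  44  42  42  45  46  48  49  42  46  34  29  40  74 133 174 184 167
  105  61 108 162]
 [198 129  53  43  48  52  43  45  46  39  36  44  47  46  46  47  47  39
   27  25  22  34  36  44  46  46  43  45  35  30  52 123 188 203 197 203
  185 100  95 162]
 [198 118  38  36  47  48  46  41  33  20  25  27  34  42  46  49  43  33
   26  29  19  14  22  33  44  46  37  37  38  37  77 164 187 196 196 201
  214 138  91 159]
 [197 130  53  41  49  49  45  34  37  28  22  17  22  29  43  45  36  30
   35  43  40  27  15  19  34  42  35  38  40  40  88 181 179 197 197 
[... 492 characters left out ...]
 158 166 158
  124  57  57 155]
 [124 187 112  42  45  49  46  46  46  47  49  48  41  19  28  45  42  46
   49  48  49  45  24  19  34  47  45  34  36  34  33  29  55  82  85  71
   51  35  57 151]
 [170 196 117  44  42  51  39  48  49  50  48  44  32  22  35  49  48  44
   43  48  46  38  21  21  42  44  47  41  37  23  27  21  23  25  29  30
   36  37  62 144]
 [176 181 102  37  43  50  46  42  44  48  45  39  27  28  48  49  47  46
   47  39  43  34  29  40  45  46  45  45  45  37  36  39  35  39  40  40
   45  39  60 139]
 [187 186 101  34  44  47  50  48  43  43  47  32  38  43  48  50  43  48
   43  45  48  42  40  45  48  43  44  45  45  45  41  48  40  45  44  40
   43  44  53 114]]
```

```bash
cat > m2.py <<'E'
from h import *
s=snap('top'); im=s['color'].astype(np.float32)
hsv=cv2.cvtColor(s['color'],cv2.COLOR_RGB2HSV); sat=cv2.GaussianBlur(hsv[:,:,1].astype(np.float32),(3,3),0)
cs=[((303,72),(745,40)),((745,40),(760,230)),((760,230),(318,264)),((318,264),(303,72))]
L=[]
f=lambda p:np.array([(p[0]+.5)/3.9-.5+160,(p[1]+.5)/3.9-.5+155])
for a,b in cs:
    a,b=f(a),f(b); d=b-a; d/=np.linalg.norm(d); n=np.array([d[1],-d[0]])  # outward
    P=[]
    for k in np.linspace(.08,.92,60):
        c=a+(b-a)*k; o=np.arange(-5,5.01,.25); xy=c+o[:,None]*n
        v=cv2.remap(sat,xy[:,0].astype(np.float32)[None],xy[:,1].astype(np.float32)[None],1)[0]
        g=np.gradient(v); i=np.argmax(g)
        if 0<i<len(o)-1 and g[i]>4: P.append(onz(s,*xy[i],.012)[:2])
    P=np.array(P)
    for _ in range(4):
        m=P.mean(0); u=np.linalg.svd(P-m)[2][0]; r=(P-m)@np.array([u[1],-u[0]]); k=np.abs(r)<max(1.5*np.median(np.abs(r)),.0008); P=P[k]
    L.append((m,u)); print(len(P),m,np.degrees(np.arctan2(u[1],u[0])))
def X(i,j):
    (m,u),(k,w)=L[i],L[j]; t=np.linalg.solve(np.c_[u,-w],k-m); return m+t[0]*u
C=[X(3,0),X(0,1),X(1,2),X(2,3)]
print('corners',np.round(C,4)); print('len',[np.linalg.norm(C[i]-C[i-3]) for i in range(4)])
o=np.mean(C,0); print('centre',o)
ex=(C[1]-C[0])+(C[2]-C[3]); yaw=np.arctan2(ex[1],ex[0]); print('yaw',np.degrees(yaw))
ex=np.array([np.cos(yaw),np.sin(yaw)]); ey=np.array([-ex[1],ex[0]])
fx=np.array([0.54441465,-0.09155326])
print('fixed cell in jig',(fx-o)@ex,(fx-o)@ey)
# holder dark mask, dark bar & jaw
v=hsv[:,:,2]; dk=(v<70).astype(np.uint8); n,l,st,c=cv2.connectedComponentsWithStats(dk[155:235,300:365]); 
i=1+np.argmax(st[1:,4]); print(st[i],c[i]+[300,155])
for n_,x in(('near',.058),('mid',.084)):
    P=o+ex*x; print(n_,P,proj(s,[*P,.036]))
for x,y,z in((40,-18,36),(40,18,36),(128,31,50),(128,-31,50),(-62,-50,62),(-62,50,62),(-112,18,77)):
    P=o+ex*x/1e3+ey*y/1e3; q=proj(s,[*P,z/1e3]); print((x,y,z),((q-[160,155])*3.9).round(0))
d=proj; 
E
python3 m2.py
```

```text
41 [0.60098058 0.02478619] -85.7732678275802
22 [ 0.54045086 -0.13354282] -177.07200694339983
45 [0.47127636 0.0120772 ] 94.36036681210143
45 [0.52688933 0.16750643] 4.303408637681131
corners [[ 0.5901  0.1723]
 [ 0.6124 -0.1299]
 [ 0.4826 -0.1365]
 [ 0.4598  0.1625]]
len [np.float64(0.30294790232814883), np.float64(0.12997398928422668), np.float64(0.29982798429929836), np.float64(0.13064002453526655)]
centre [0.53622664 0.01708914]
yaw -85.70679634880558
fixed cell in jig 0.10895051013538563 3.202035499779397e-05
[ 12  23  38  23 442] [329.41176471 190.8438914 ]
near [ 0.54056854 -0.04074811] [320.07656399 190.95768231]
mid [ 0.54251491 -0.06667516] [330.0974326  190.15887694]
(40, -18, 36) [600. 170.]
(40, 18, 36) [595. 115.]
(128, 31, 50) [730.  83.]
(128, -31, 50) [739. 178.]
(-62, -50, 62) [453. 230.]
(-62, 50, 62) [439.  75.]
(-112, 18, 77) [366. 128.]
```

```bash
cat >> h.py <<'E'
JO=np.array([0.5362,0.0171]); YAW=np.radians(-85.71)
EX=np.array([np.cos(YAW),np.sin(YAW)]); EY=np.array([-EX[1],EX[0]])
def jig(x,y): return JO+EX*x/1e3+EY*y/1e3
def go(xy,z,yawy=None):
    "slide (tool axes, mm) and dr to bring TCP to xy,z, tool y direction to yawy deg (mod 180), tool z down"
    p,r,s=tool(); d=r.T@(np.array([*xy,z])-p); print('slide',np.round(d*1e3,1),end=' ')
    if yawy is not None:
        a=np.degrees(np.arctan2(r[1,1],r[0,1])); e=(yawy-a+90)%180-90; e=np.radians(yawy+ (a+e-yawy)); 
        tgt=np.array([[np.sin(e)*-1,np.cos(e),0],[np.cos(e),np.sin(e),0],[0,0,-1]])
        tgt=np.c_[[-np.sin(e),np.cos(e),0],[np.cos(e),np.sin(e),0],[0,0,-1]]
        print('dr',R.from_matrix(r.T@tgt).as_rotvec().round(4),'tooly',a.round(2),end=' ')
    print('t',s['clock'],'pos',np.round(p,4),'q7',s['qpos'][6].round(2),'F',np.round(s['wrist_force'],1),'op',round(s['opening'],4))
E
python3 - <<'E'
from h import *
go([.47,-.22],.22,4.3); go([.5485,.25],.16,4.3)
p,r,s=tool(); print(r)
E
```

```text
slide [ 394.1 -287.1   11.1] dr [-6.0000e-04 -4.0000e-04 -1.3751e+00] tooly -74.49 t 0.2 pos [ 0.1671 -0.6021  0.231 ] q7 -0.11 F [ 0.   0.2 -0. ] op 0.0856
slide [ 595.4 -718.9   71.4] dr [-6.0000e-04 -4.0000e-04 -1.3751e+00] tooly -74.49 t 0.2 pos [ 0.1671 -0.6021  0.231 ] q7 -0.11 F [ 0.   0.2 -0. ] op 0.0856
[[ 9.63561634e-01  2.67486295e-01 -2.43457770e-04]
 [ 2.67486397e-01 -9.63561435e-01  6.23218901e-04]
 [-6.78840031e-05 -6.65631465e-04 -9.99999776e-01]]
```

```bash
python3 -m inch '{"slide":[[40,-28,0],[80,-57,0],[120,-86,0],[160,-115,0],[200,-144,0],[240,-172,0],[280,-201,0],[320,-230,0],[360,-258,0],[394,-287,0]],"dr":[[0,0,-0.137],[0,0,-0.275],[0,0,-0.412],[0,0,-0.55],[0,0,-0.687],[0,0,-0.825],[0,0,-0.962],[0,0,-1.1],[0,0,-1.237],[0,0,-1.375]]}' | head -c 300; echo see; python3 -c "
from h import *
go([.5485,.25],.16,4.3)"
```

```text
clock: 1.2
position: [0.4818, -0.2112, 0.2315]
tool_rot: [0.0, 0.678, 0.735, -0.0]
wrist_force: [1.0, -1.4, -0.5]
opening: 0.0853
finger_force: 0.0
see
slide [454.4 103.5  71.3] dr [0.0002 0.0003 0.0053] tooly 4.6 t 1.2 pos [ 0.4818 -0.2112  0.2315] q7 0.17 F [ 1.  -1.4 -0.5] op 0.0853
```

That call had the slide in mm instead of m. The per-row limit kept the path safe, and I'll write metres from here on.

```bash
python3 -m inch '{"slide":[[0.05,0.011,0],[0.098,0.022,0],[0.147,0.033,0],[0.196,0.044,0.005],[0.245,0.055,0.015],[0.294,0.066,0.025],[0.343,0.077,0.04],[0.39,0.088,0.06],[0.43,0.098,0.071],[0.454,0.103,0.071]],"dr":[[0,0,0.005],[0,0,0.005],[0,0,0.005],[0,0,0.005],[0,0,0.005],[0,0,0.005],[0,0,0.005],[0,0,0.005],[0,0,0.005],[0,0,0.005]]}' | head -c 300; python3 -m inch '{"slide":[[0,0,0]],"dr":[[0,0,0]]}' >/dev/null; python3 - <<'E'
from h import *
go([.5485,.25],.16,4.3)
s=snap('wrist','w1.png'); print(s['position'],s['orientation'],s['camera_matrix'],s['k1'])
for n,P in (('R',[.5485,.2501,.068]),('L',[.5356,.3157,.068])): print(n,proj(s,P))
E
```

```text
clock: 2.2
position: [0.5484, 0.2515, 0.1583]
tool_rot: [-0.001, 0.681, 0.733, -0.001]
wrist_force: [-0.9, -0.1, -0.0]
opening: 0.0853
finger_force: 0.0
slide [-2.  -0.3 -0.4] dr [-0.0011 -0.002  -0.0002] tooly 4.29 t 2.3 pos [0.5486 0.2521 0.1596] q7 -0.77 F [-1.2  0.8 -0.2] op 0.0855
[0.54226355 0.32970508 0.30369349] [ 0.98771082 -0.15174356 -0.00538445  0.03704371] [[346.04017202   0.         257.29615932]
 [  0.         346.04017202 186.89536881]
 [  0.           0.           1.        ]] -0.040058119372084915
R [257.86139616 194.43639709]
L [245.91104322  99.58262397]
```

View pics/w1.png

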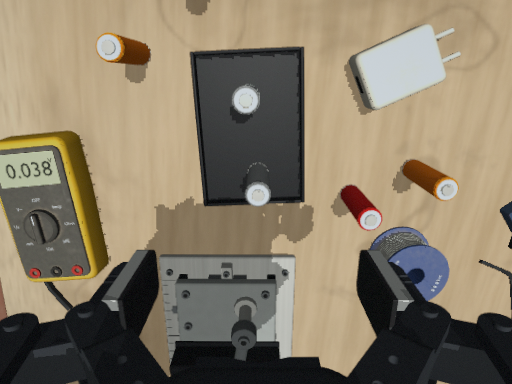

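The wrist view shows the grey cells at (258,194) and (246,100) in the tray, both where I predicted. The red cell is at (362,207), orange ones at (433,182) and (122,48), and the spool at (415,262). I'll measure the cell tops from this view and check the clearance to the red cell.

```bash
python3 - <<'E'
from h import *
s=snap('wrist'); hsv=cv2.cvtColor(s['color'],cv2.COLOR_RGB2HSV)
br=((hsv[:,:,2]>150)&(hsv[:,:,1]<60)).astype(np.uint8)
for n,c0 in (('R',(258,194)),('L',(246,100)),('red',(371,219))):
    w=np.zeros_like(br); w[c0[1]-18:c0[1]+18,c0[0]-18:c0[0]+18]=br[c0[1]-18:c0[1]+18,c0[0]-18:c0[0]+18]
    cs,_=cv2.findContours(w,0,1); c=max(cs,key=cv2.contourArea); (x,y),r=cv2.minEnclosingCircle(c)
    print(n,(x,y),r,onz(s,x,y,.068 if n!='red' else .065), 'diam mm', 1e3*np.linalg.norm(onz(s,x+r,y,.068)-onz(s,x-r,y,.068)))
go([.5487,.2505],.034,4.3)
E
```

```text
R (257.1529846191406, 191.20347595214844) 11.408857345581055 [0.54821815 0.24974088 0.068     ] diam mm 16.368745266184888
L (244.70689392089844, 95.43103790283203) 12.776533126831055 [0.53516909 0.31562991 0.068     ] diam mm 16.897213907373825
red (370.1499938964844, 215.5) 10.453454971313477 [0.6337953  0.23583972 0.065     ] diam mm 15.545940106640705
slide [  2.8  -0.3 125.9] dr [-0.0006  0.0003 -0.0041] tooly 4.07 t 2.4 pos [0.5493 0.2478 0.1599] q7 -0.77 F [-0.6 -1.7  0.1] op 0.0856
```

```bash
python3 -m inch '{"slide":[[0,0,0],[0,0,0],[0,0,0]],"dr":[[0,0,0],[0,0,0],[0,0,0]]}' -0.4 30; python3 -c "
from h import *
go([.5484,.2500],.034,4.3)"
```

```text
clock: 2.7
position: [0.5499, 0.2466, 0.1605]
tool_rot: [0.0, 0.682, 0.731, 0.0]
wrist_force: [0.5, 1.1, -0.1]
opening: 0.0596
finger_force: 0.0
slide [  3.5  -1.3 126.5] dr [ 0.0004  0.0002 -0.0064] tooly 3.93 t 2.7 pos [0.5499 0.2466 0.1605] q7 -0.77 F [ 0.5  1.1 -0.1] op 0.0596
```

```bash
python3 -m inch '{"slide":[[0.001,0,0.02],[0.002,-0.001,0.04],[0.0035,-0.0013,0.06],[0.0035,-0.0013,0.06],[0.0035,-0.0013,0.06]],"dr":[[0,0,-0.006],[0,0,-0.006],[0,0,-0.006],[0,0,-0.006],[0,0,-0.006]]}' | head -c 60; python3 -c "
from h import *
go([.5484,.2500],.034,4.3)"; python3 -m inch '{"slide":[[0,0,0],[0,0,0]],"dr":[[0,0,0],[0,0,0]]}' | head -c 60;python3 -c "
from h import *
go([.5484,.2500],.034,4.3)"
```

```text
clock: 3.2
position: [0.5482, 0.2508, 0.1008]
tool_rot: [-0.slide [-0.8  0.1 66.8] dr [-0.     -0.      0.0007] tooly 4.34 t 3.2 pos [0.5482 0.2508 0.1008] q7 -0.81 F [ 1.   1.5 -0. ] op 0.0598
clock: 3.4
position: [0.5486, 0.251, 0.1013]
tool_rot: [0.0,slide [-1.  -0.3 67.3] dr [ 0.0014 -0.0004  0.0005] tooly 4.33 t 3.4 pos [0.5486 0.251  0.1013] q7 -0.81 F [ 0.7 -0.6  0.7] op 0.0598
```

```bash
python3 -m inch '{"slide":[[-0.001,0,0.025],[-0.001,0,0.05],[-0.001,0,0.067],[-0.001,0,0.067],[-0.001,0,0.067]],"dr":[[0,0,0],[0,0,0],[0,0,0],[0,0,0],[0,0,0]]}' | head -c 60; python3 -m inch '{"slide":[[0,0,0],[0,0,0],[0,0,0],[0,0,0],[0,0,0],[0,0,0]],"dr":[[0,0,0],[0,0,0],[0,0,0],[0,0,0],[0,0,0],[0,0,0]]}' 1 30; python3 -c "
from h import *
go([.5484,.2500],.034,4.3)"
```

```text
clock: 3.9
position: [0.5483, 0.2502, 0.0339]
tool_rot: [-0.clock: 4.5
position: [0.5485, 0.2501, 0.0341]
tool_rot: [0.0, 0.68, 0.733, 0.0]
wrist_force: [-1.8, -0.8, 8.1]
opening: 0.0173
finger_force: 29.9
slide [-0.1 -0.1  0.1] dr [ 0.001  -0.0003  0.0008] tooly 4.35 t 4.5 pos [0.5485 0.2501 0.0341] q7 -0.86 F [-1.8 -0.8  8.1] op 0.0173
```

```bash
python3 -m inch '{"slide":[[0,0,-0.02],[0,0,-0.045],[0,0,-0.075],[0,0,-0.1],[0,0,-0.1]],"dr":[[0,0,0],[0,0,0],[0,0,0],[0,0,0],[0,0,0]]}' | head -c 60; python3 -c "
from h import *
go(jig(84,0),.134,4.3)"
```

```text
clock: 5.0
position: [0.5495, 0.2507, 0.1368]
tool_rot: [0.0slide [-315.9  -31.1    2.1] dr [ 0.0046 -0.0017  0.0006] tooly 4.34 t 5.0 pos [0.5495 0.2507 0.1368] q7 -0.79 F [-0.2 -0.2 -0.4] op 0.0175
```

```bash
python3 -m inch '{"slide":[[-0.02,-0.002,0],[-0.06,-0.006,0],[-0.105,-0.0105,0],[-0.15,-0.015,0],[-0.195,-0.0195,0],[-0.24,-0.024,0],[-0.28,-0.028,0],[-0.305,-0.030,0],[-0.316,-0.031,0],[-0.316,-0.031,0]],"dr":[[0,0,0],[0,0,0],[0,0,0],[0,0,0],[0,0,0],[0,0,0],[0,0,0],[0,0,0],[0,0,0],[0,0,0]]}' | head -c 60;  python3 -m inch '{"slide":[[0,0,0],[0,0,0],[0,0,0],[0,0,0]],"dr":[[0,0,0],[0,0,0],[0,0,0],[0,0,0]]}' | head -c 60; python3 - <<'E'
from h import *
go(jig(84,0),.134,4.3)
s=snap('wrist','w2.png')
for P in ((58,36),(84,36),(110,79)): print(P,proj(s,[*jig(P[0],0),P[1]/1e3]))
p,r,_=tool(); print('foot',proj(s,p+r@[0,0,.031]))
t=snap('side','s2.png')
for P in ((58,36),(84,36),(110,79)): print(P,proj(t,[*jig(P[0],0),P[1]/1e3]))
a=s['color'][:,:,::-1]; b=t['color'][:,:,::-1][150:330,200:390]
b=cv2.resize(b,None,fx=384/180,fy=384/180)
cv2.imwrite('pics/j2.png',cv2.resize(np.hstack([a,b]),None,fx=.85,fy=.85))
E
```

```text
clock: 6.0
position: [0.541, -0.0686, 0.133]
tool_rot: [-0.0clock: 6.4
position: [0.5412, -0.0667, 0.1333]
tool_rot: [-0slide [-0.1  1.2 -0.7] dr [-0.     -0.0002  0.0021] tooly 4.42 t 6.4 pos [ 0.5412 -0.0667  0.1333] q7 -0.26 F [-0.  -0.7 -0.4] op 0.0175
(58, 36) [259.80998924 154.49773173]
(84, 36) [259.64994536 189.29986959]
(110, 79) [259.94617301 248.84204055]
foot [258.26056489 226.62978776]
(58, 36) [301.7047921  257.00414735]
(84, 36) [311.2551669  265.34490625]
(110, 79) [323.03508328 253.52033374]
```

View pics/j2.png

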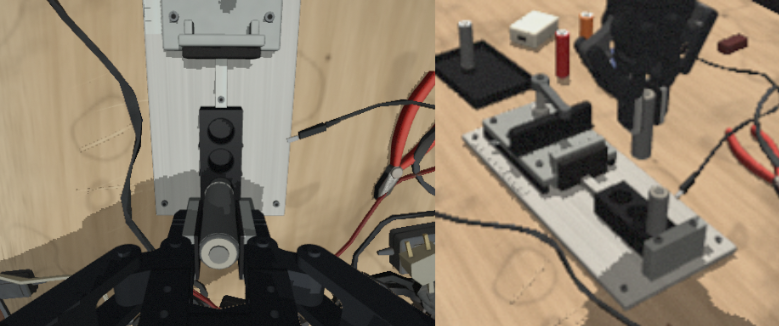

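The wrist view shows the pocket mouths at about (257,153) and (258,187), 2 px off my prediction. The held cell is upright and the fixed cell sits behind it. I'll lower to just above the mouth and compare cell to pocket directly.

```bash
python3 -m inch '{"slide":[[0,0,0.015],[0,0,0.035],[0,0,0.05],[0,0,0.058],[0,0,0.06],[0,0,0.06],[0,0,0.06]],"dr":[[0,0,0],[0,0,0],[0,0,0],[0,0,0],[0,0,0],[0,0,0],[0,0,0]]}' | head -c 60;  python3 - <<'E'
from h import *
go(jig(84,0),.134,4.3)
s=snap('wrist','w3.png'); t=snap('side','s3.png')
for P in ((58,36),(84,36)): print(P,proj(s,[*jig(P[0],0),P[1]/1e3]),proj(t,[*jig(P[0],0),P[1]/1e3]))
p,r,_=tool(); print('foot',proj(s,p+r@[0,0,.031]),proj(t,p+r@[0,0,.031]))
a=s['color'][:,:,::-1][100:300,180:340]; b=t['color'][:,:,::-1][190:310,260:356]
f=lambda x,h:cv2.resize(x,None,fx=h/x.shape[0],fy=h/x.shape[0],interpolation=2)
g=lambda x:np.clip(x.astype(float)*1.8,0,255).astype(np.uint8)
cv2.imwrite('pics/j3.png',g(np.hstack([f(a,490),f(b,490)])))
E
```

```text
clock: 7.2
position: [0.5416, -0.0675, 0.0738]
tool_rot: [0.slide [  0.7   1.  -60.2] dr [0.0008 0.0001 0.0009] tooly 4.35 t 7.2 pos [ 0.5416 -0.0675  0.0738] q7 -0.32 F [ 0.5  0.5 -0.7] op 0.0175
(58, 36) [260.13884236 176.12823333] [301.7047921  257.00414735]
(84, 36) [259.97397237 220.14689517] [311.2551669  265.34490625]
foot [258.28510663 226.42163732] [311.30634527 262.66537784]
```

View pics/j3.png

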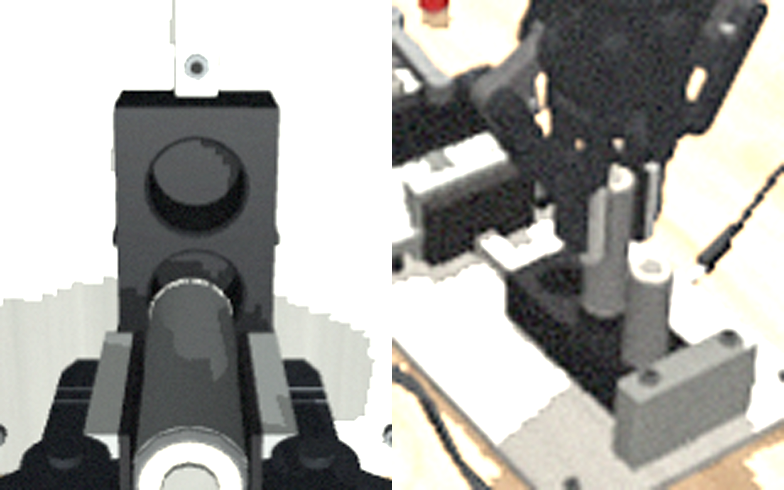

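Close up, the near pocket is at (260.2,175.5), which matches my prediction of (260.1,176.1). The cell's foot is at u≈258, so it needs about 1 mm toward +y and 1 mm toward the clamp. I'll correct that and enter.

```bash
python3 -m inch '{"slide":[[0.001,0.001,0],[0.001,0.001,0.004],[0.001,0.001,0.008],[0.001,0.001,0.012],[0.001,0.001,0.014],[0.001,0.001,0.014]],"dr":[[0,0,0],[0,0,0],[0,0,0],[0,0,0],[0,0,0],[0,0,0]]}' | head -c 180;  python3 - <<'E'
from h import *
go(jig(84,0),.045,4.3)
s=snap('wrist'); p,r,_=tool()
f=lambda x,h:cv2.resize(x,None,fx=h/x.shape[0],fy=h/x.shape[0],interpolation=2)
a=s['color'][:,:,::-1][120:280,200:320]; t=snap('side'); b=t['color'][:,:,::-1][190:310,260:356]
g=lambda x:np.clip(x.astype(float)*1.8,0,255).astype(np.uint8)
cv2.imwrite('pics/j4.png',g(np.hstack([f(a,490),f(b,490)])))
E
```

```text
clock: 7.9
position: [0.5419, -0.0663, 0.0588]
tool_rot: [-0.0, 0.68, 0.733, -0.0]
wrist_force: [-0.8, -0.8, 1.1]
opening: 0.0174
finger_force: 29.4
slide [-0.4  0.6 13.8] dr [-0.0007 -0.0002  0.001 ] tooly 4.35 t 7.9 pos [ 0.5419 -0.0663  0.0588] q7 -0.33 F [-0.8 -0.8  1.1] op 0.0174
```

The foot is 8 mm below the mouth with almost no force, so it is in the pocket. Continuing down.

```bash
python3 -m inch '{"slide":[[0,0,0.004],[0,0.0003,0.008],[0,0.0004,0.011],[0,0.0004,0.013],[0,0.0004,0.0145],[0,0.0004,0.0145]],"dr":[[0,0,0],[0,0,0],[0,0,0],[0,0,0],[0,0,0],[0,0,0]]}'
```

```text
clock: 8.6
position: [0.5425, -0.0664, 0.045]
tool_rot: [0.0, 0.68, 0.733, -0.0]
wrist_force: [-1.3, 0.2, 6.8]
opening: 0.0173
finger_force: 30.1
```

```bash
python3 -m inch '{"slide":[[0,0,0],[0,0,0],[0,0,0],[0,0,0]],"dr":[[0,0,0],[0,0,0],[0,0,0],[0,0,0]]}' -0.4 30 | head -c 220; python3 -m inch '{"slide":[[0,0,-0.02],[0,0,-0.05],[0,0,-0.075],[0,0,-0.085],[0,0,-0.085]],"dr":[[0,0,0],[0,0,0],[0,0,0],[0,0,0],[0,0,0]]}' | head -c 60; python3 - <<'E'
from h import *
go([.5354,.3156],.110,4.3)
s=snap('top'); hsv=cv2.cvtColor(s['color'],cv2.COLOR_RGB2HSV)
E
```

```text
clock: 9.0
position: [0.5425, -0.0664, 0.0448]
tool_rot: [-0.0, 0.68, 0.733, 0.0]
wrist_force: [0.1, -0.2, 0.1]
opening: 0.0601
finger_force: 0.0
clock: 9.5
position: [0.5431, -0.0666, 0.1308]
tool_rot: [0.slide [381.7  21.2  20.6] dr [0.002  0.0006 0.0006] tooly 4.34 t 9.5 pos [ 0.5431 -0.0666  0.1308] q7 -0.26 F [-0.4 -0.  -0.4] op 0.0602
```

```bash
python3 -m inch '{"slide":[[0.03,0.002,0],[0.075,0.004,0],[0.123,0.007,0],[0.171,0.01,0],[0.219,0.013,0],[0.267,0.015,0],[0.315,0.018,0],[0.352,0.02,0],[0.375,0.021,0.01],[0.3815,0.021,0.02]],"dr":[[0,0,0],[0,0,0],[0,0,0],[0,0,0],[0,0,0],[0,0,0],[0,0,0],[0,0,0],[0,0,0],[0,0,0]]}' | head -c 60;  python3 -m inch '{"slide":[[0,0,0],[0,0,0],[0,0,0],[0,0,0]],"dr":[[0,0,0],[0,0,0],[0,0,0],[0,0,0]]}' | head -c 60; python3 - <<'E'
from h import *
go([.5354,.3156],.034,4.3)
s=snap('top'); hsv=cv2.cvtColor(s['color'],cv2.COLOR_RGB2HSV)
s=snap('wrist','w5.png')
E
```

```text
clock: 10.55
position: [0.5331, 0.3186, 0.1079]
tool_rot: [-clock: 10.95
position: [0.5351, 0.3145, 0.1102]
tool_rot: [0slide [ 1.   0.4 76.2] dr [ 0.0005  0.0002 -0.0006] tooly 4.27 t 10.95 pos [0.5351 0.3145 0.1102] q7 -0.9 F [-0.  -0.7  0.2] op 0.06
```

```bash
python3 -m inch '{"slide":[[0.001,0,0.025],[0.001,0,0.05],[0.001,0,0.076],[0.001,0,0.076],[0.001,0,0.076]],"dr":[[0,0,0],[0,0,0],[0,0,0],[0,0,0],[0,0,0]]}' | head -c 60; python3 -m inch '{"slide":[[0,0,0],[0,0,0],[0,0,0],[0,0,0],[0,0,0],[0,0,0]],"dr":[[0,0,0],[0,0,0],[0,0,0],[0,0,0],[0,0,0],[0,0,0]]}' 1 30;python3 -m inch '{"slide":[[0,0,-0.02],[0,0,-0.045],[0,0,-0.075],[0,0,-0.1],[0,0,-0.1],[0,0,-0.1]],"dr":[[0,0,0],[0,0,0],[0,0,0],[0,0,0],[0,0,0],[0,0,0]]}' | head -c 60; python3 -c "
from h import *
go(jig(58,0),.134,4.3)"
```

```text
clock: 11.55
position: [0.5345, 0.3166, 0.0344]
tool_rot: [-clock: 12.15
position: [0.5349, 0.3169, 0.0348]
tool_rot: [0.0, 0.68, 0.733, 0.001]
wrist_force: [-1.9, -0.6, 9.1]
opening: 0.0175
finger_force: 29.1
clock: 12.75
position: [0.5346, 0.3165, 0.1342]
tool_rot: [0slide [-3.567e+02 -2.110e+01  1.000e-01] dr [ 0.001  -0.0002  0.0007] tooly 4.34 t 12.75 pos [0.5346 0.3165 0.1342] q7 -0.89 F [ 0.4 -0.7 -1.2] op 0.0173
```

```bash
python3 -m inch '{"slide":[[-0.025,-0.0015,0],[-0.07,-0.004,0],[-0.115,-0.007,0],[-0.16,-0.0095,0],[-0.205,-0.012,0],[-0.25,-0.015,0],[-0.295,-0.0175,0],[-0.33,-0.0195,0],[-0.35,-0.021,0],[-0.3556,-0.021,0]],"dr":[[0,0,0],[0,0,0],[0,0,0],[0,0,0],[0,0,0],[0,0,0],[0,0,0],[0,0,0],[0,0,0],[0,0,0]]}' | head -c 60;  python3 -m inch '{"slide":[[0,0,0.01],[0,0,0.025],[0,0,0.045],[0,0,0.055],[0,0,0.06],[0,0,0.06],[0,0,0.06]],"dr":[[0,0,0],[0,0,0],[0,0,0],[0,0,0],[0,0,0],[0,0,0],[0,0,0]]}' | head -c 60; python3 - <<'E'
from h import *
go(jig(58,0),.045,4.3)
s=snap('wrist','w6.png'); t=snap('side','s6.png')
p,r,_=tool()
print(proj(s,[*jig(58,0),.036]),'foot',proj(s,p+r@[-.001,0,.031]),'far edge',proj(s,p+r@[-.001+.0087,0,.031]))
f=lambda x,h:cv2.resize(x,None,fx=h/x.shape[0],fy=h/x.shape[0],interpolation=2)
a=s['color'][:,:,::-1][120:280,200:320]; b=t['color'][:,:,::-1][190:310,260:356]
g=lambda x:np.clip(x.astype(float)*1.8,0,255).astype(np.uint8)
cv2.imwrite('pics/j6.png',g(np.hstack([f(a,490),f(b,490)])))
E
```

```text
clock: 13.75
position: [0.5397, -0.0423, 0.1328]
tool_rot: [clock: 14.45
position: [0.5407, -0.0392, 0.0741]
tool_rot: [slide [-1.5 -0.3 29.1] dr [ 0.0004 -0.      0.0014] tooly 4.38 t 14.45 pos [ 0.5407 -0.0392  0.0741] q7 -0.37 F [-0.2 -0.5 -0.5] op 0.0175
[257.72054953 223.61798633] foot [258.52518257 228.60407334] far edge [258.54964007 213.93261874]
```

View pics/j6.png

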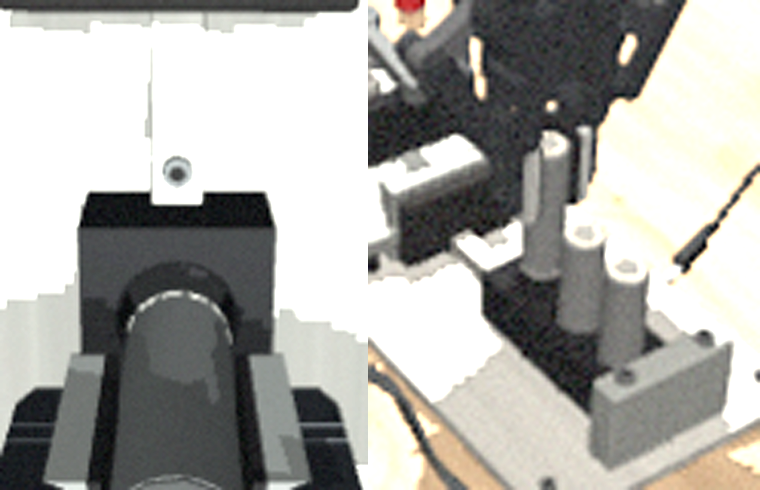

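The first cell stands level with the fixed one. The second is centred over the near pocket, with its foot arc top at (258,215) where I predicted 214. Inserting.

```bash
python3 -m inch '{"slide":[[-0.0004,0,0.004],[-0.0004,0,0.009],[-0.0004,0,0.014],[-0.0004,0,0.018],[-0.0004,0,0.022],[-0.0004,0,0.025],[-0.0004,0,0.0275],[-0.0004,0,0.029],[-0.0004,0,0.0295],[-0.0004,0,0.0295]],"dr":[[0,0,0],[0,0,0],[0,0,0],[0,0,0],[0,0,0],[0,0,0],[0,0,0],[0,0,0],[0,0,0],[0,0,0]]}' | head -c 180
```

```text
clock: 15.55
position: [0.5411, -0.0399, 0.0455]
tool_rot: [0.001, 0.68, 0.733, 0.0]
wrist_force: [-5.8, 1.1, 24.5]
opening: 0.0174
finger_force: 32.1
```

```bash
python3 -m inch '{"slide":[[0,0,-0.001],[0,0,-0.001],[0,0,-0.001],[0,0,-0.001]],"dr":[[0,0,0],[0,0,0],[0,0,0],[0,0,0]]}' -0.4 20 | head -c 220; python3 -m inch '{"slide":[[0,0,-0.02],[0,0,-0.05],[0,0,-0.08],[0,0,-0.1],[0,0,-0.1],[0,0,-0.1]],"dr":[[0,0,0],[0,0,0],[0,0,0],[0,0,0],[0,0,0],[0,0,0]]}' | head -c 60; python3 - <<'E'
from h import *
go(jig(-62,-30),.145,94.29)
p,r,_=tool(); print(r.round(2))
s=snap('top'); hsv=cv2.cvtColor(s['color'],cv2.COLOR_RGB2HSV)
E
```

```text
clock: 15.95
position: [0.5404, -0.04, 0.0452]
tool_rot: [-0.0, 0.68, 0.733, -0.0]
wrist_force: [-0.8, -0.2, -0.0]
opening: 0.0595
finger_force: 0.0
clock: 16.55
position: [0.5405, -0.0402, 0.1452]
tool_rot: [slide [119.4 -29.9   0.2] dr [ 0.0000e+00  4.0000e-04 -1.5699e+00] tooly 4.34 t 16.55 pos [ 0.5405 -0.0402  0.1452] q7 -0.3 F [-0.2 -0.  -0.3] op 0.0599
[[-0.08  1.    0.  ]
 [ 1.    0.08 -0.  ]
 [-0.    0.   -1.  ]]
```

```bash
python3 -m inch '{"slide":[[0.01,-0.003,0],[0.025,-0.006,0],[0.04,-0.01,0],[0.055,-0.013,0],[0.07,-0.017,0],[0.085,-0.021,0],[0.1,-0.025,0],[0.11,-0.028,0],[0.117,-0.03,0],[0.119,-0.03,0]],"dr":[[0,0,-0.14],[0,0,-0.285],[0,0,-0.43],[0,0,-0.575],[0,0,-0.72],[0,0,-0.865],[0,0,-1.01],[0,0,-1.155],[0,0,-1.3],[0,0,-1.44]]}' 0 20 | head -c 60; python3 -c "
from h import *
go(jig(-62,-30),.145,94.29)"
```

```text
clock: 17.6
position: [0.5007, 0.0773, 0.1444]
tool_rot: [-0slide [-0.9 -0.6 -0.6] dr [ 0.0006 -0.0016 -0.1223] tooly 87.28 t 17.6 pos [0.5007 0.0773 0.1444] q7 0.68 F [ 0.2 -0.4  0.1] op 0.0427
```

```bash
python3 -m inch '{"slide":[[-0.001,-0.0005,0.01],[-0.001,-0.0005,0.02],[-0.001,-0.0005,0.04],[-0.001,-0.0005,0.045],[-0.001,-0.0005,0.045],[-0.001,-0.0005,0.045]],"dr":[[0,0,-0.122],[0,0,-0.122],[0,0,-0.122],[0,0,-0.122],[0,0,-0.122],[0,0,-0.122]]}' | head -c 60; python3 - <<'E'
from h import *
go(jig(-62,-30),.039,94.29)
s=snap('wrist','w7.png')
for P in ((-62,-50,62),(-62,50,62),(-68,-50,62),(-56,-50,62)): print(P,proj(s,[*jig(P[0],P[1]),P[2]/1e3]))
E
```

```text
clock: 18.2
position: [0.5026, 0.0762, 0.1006]
tool_rot: [-0slide [ 0.9  0.6 61.6] dr [ 0.0002 -0.     -0.0087] tooly 93.79 t 18.2 pos [0.5026 0.0762 0.1006] q7 0.72 F [ 0.7 -0.4 -0.3] op 0.0427
(-62, -50, 62) [256.58990684 185.44092744]
(-62, 50, 62) [258.02969764 333.29935191]
(-68, -50, 62) [267.44029866 185.34810837]
(-56, -50, 62) [245.74077928 185.53385074]
```

View pics/w7.png

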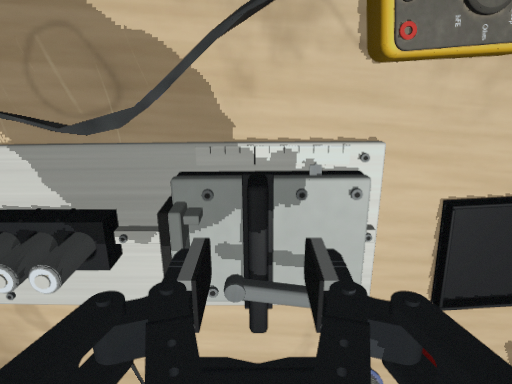

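The wrist view shows the bar from (257,178) to (259,332), midway between the fingers. The lever tip is at (234,290) and the lever runs to the right below the grasp row. The pointer is at (316,170) and the long line at (254,155). Descending on the bar at y −30.

```bash
python3 -m inch '{"slide":[[0.001,0.0006,0.01],[0.001,0.0006,0.025],[0.001,0.0006,0.04],[0.001,0.0006,0.052],[0.001,0.0006,0.06],[0.001,0.0006,0.0605],[0.001,0.0006,0.0605]],"dr":[[0,0,-0.008],[0,0,-0.008],[0,0,-0.008],[0,0,-0.008],[0,0,-0.008],[0,0,-0.008],[0,0,-0.008]]}' | head -c 180; python3 -m inch '{"slide":[[0,0,0],[0,0,0],[0,0,0],[0,0,0],[0,0,0]],"dr":[[0,0,0],[0,0,0],[0,0,0],[0,0,0],[0,0,0]]}' 1 20; python3 - <<'E'
from h import *
go(jig(-22,-30),.040,94.29)
p,r,_=tool(); d=p[:2]-JO; print('jig',d@EX*1e3,d@EY*1e3)
s=snap('wrist','w8.png'); hsv=cv2.cvtColor(s['color'],cv2.COLOR_RGB2HSV)
E
```

```text
clock: 18.95
position: [0.5015, 0.0766, 0.0397]
tool_rot: [-0.0, -0.038, 0.999, 0.0]
wrist_force: [-0.8, -0.8, 0.0]
opening: 0.0423
finger_force: 0.0
clock: 19.45
position: [0.5018, 0.0763, 0.0403]
tool_rot: [0.0, -0.037, 0.999, -0.0]
wrist_force: [-0.8, -1.2, 6.1]
opening: 0.0115
finger_force: 24.3
slide [  0.1 -39.6   0.3] dr [-0.0003  0.0007  0.    ] tooly 94.29 t 19.45 pos [0.5018 0.0763 0.0403] q7 0.63 F [-0.8 -1.2  6.1] op 0.0115
jig -61.58520941694137 -29.892502404815673
```

```bash
python3 -m inch '{"slide":[[0,-0.003,0],[0,-0.008,0],[0,-0.014,0],[0,-0.02,0],[0,-0.026,0],[0,-0.031,0],[0,-0.035,0],[0,-0.038,0],[0,-0.038,0],[0,-0.038,0]],"dr":[[0,0,0],[0,0,0],[0,0,0],[0,0,0],[0,0,0],[0,0,0],[0,0,0],[0,0,0],[0,0,0],[0,0,0]]}'; python3 - <<'E'
from h import *
p,r,_=tool(); d=p[:2]-JO; print('jig',d@EX*1e3,d@EY*1e3)
s=snap('wrist','w8.png'); t=snap('side'); print(proj(s,[*jig(-22,-50),.02]))
q=proj(s,[*jig(0,-58),.012]); print(q)
f=lambda x,k:cv2.resize(x,None,fx=k,fy=k,interpolation=2)
a=s['color'][:,:,::-1]; cv2.imwrite('pics/j8.png',np.vstack([f(a[60:240,:][:,130:400],2.8)]))
E
```

```text
clock: 20.5
position: [0.5045, 0.0393, 0.0403]
tool_rot: [0.0, -0.038, 0.999, 0.001]
wrist_force: [-2.0, 3.9, 6.6]
opening: 0.0116
finger_force: 24.3
jig -24.461488087512777 -29.928724373155447
[250.72054123 197.9024426 ]
[208.46109084 178.18438743]
```

View pics/j8.png

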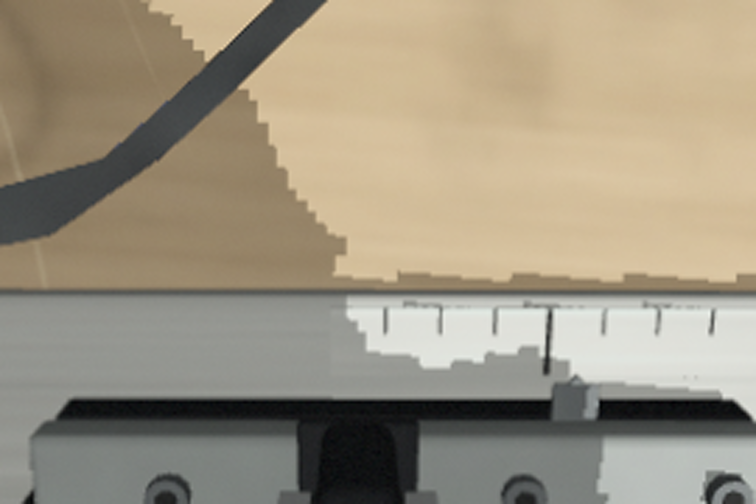

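The pointer tip is at crop (575,378) and the long line's end at (547,373). The pointer stands above the scale, so there is parallax and I'll work out the remainder with rays at its height.

```bash
cat > pm.py <<'E'
from h import *
def J(s,u,v,z): d=onz(s,u,v,z)[:2]-JO; return np.array([d@EX,d@EY])*1e3
if __name__=='__main__':
    s=snap('wrist')
    f=lambda x,y:((x+.5)/2.8-.5+130,(y+.5)/2.8-.5+60)
    print('mark',J(s,*f(549,310),.012),J(s,*f(546.5,373),.012),'next',J(s,*f(603,320),.012),J(s,*f(494.5,320),.012))
    for z in (.012,.016,.02,.024,.028,.033): print(z,J(s,*f(575,378),z))
    p,r,_=tool(); print(s['position'],p)
E
python3 pm.py
```

```text
mark [-60.61190165 -62.19676857] [-60.88506115 -49.9515134 ] next [-70.75387132 -60.29553855] [-50.63706312 -60.27896617]
0.012 [-66.33444994 -48.95599586]
0.016 [-65.37293693 -50.33317296]
0.02 [-64.41142391 -51.71035005]
0.024 [-63.4499109  -53.08752715]
0.028 [-62.48839788 -54.46470424]
0.033 [-61.28650662 -56.18617561]
[0.42639518 0.03387521 0.18419662] [0.50448954 0.03924436 0.04027481]
```

```bash
python3 -m inch '{"slide":[[0,-0.001,0],[0,-0.002,0],[0,-0.0028,0],[0,-0.0028,0],[0,-0.0028,0],[0,-0.0028,0]],"dr":[[0,0,0],[0,0,0],[0,0,0],[0,0,0],[0,0,0],[0,0,0]]}'; python3 - <<'E'
from h import *
p,r,_=tool(); d=p[:2]-JO; print('jig',d@EX*1e3,d@EY*1e3)
s=snap('wrist','w9.png')
E
```

```text
clock: 21.25
position: [0.5047, 0.0369, 0.0403]
tool_rot: [0.0, -0.038, 0.999, 0.001]
wrist_force: [-2.6, 7.5, 5.2]
opening: 0.0115
finger_force: 24.2
jig -22.153639651525772 -29.969906134871803
```

```bash
python3 - <<'E'
from h import *
for n in ('w8','w9'):
    g=cv2.imread(f'pics/{n}.png',0).astype(float)
    print(n)
    for v in (176,182,186,190,193): 
        r=g[v,310:350]; w=np.clip(r.max()-20-r,0,None) if 0 else np.clip(np.median(r)-15-r,0,None); print(' line',v,310+r.argmin(),(w*np.arange(310,350)).sum()/max(w.sum(),1e-9))
    for v in (203,205,207): print(' ptr',v,g[v,318:352].astype(int))
    for v in (194,195,196,197): print(' tip',v,g[v,320:350].astype(int))
E
```

```text
w8
 line 176 326 330.7123834886818
 line 182 325 325.3235294117647
 line 186 325 319.58203125
 line 190 325 324.79459459459457
 line 193 324 324.6275303643725
 ptr 203 [ 15  15  17  14  14  15  13  15  20  60  93  91  91  90  90  88  89  87
  87  90  86 114 143 143 150 131  13  18  14  18  17  16  14  15]
 ptr 205 [ 15  16  16  12  15  16  16  12  28  63  93  90  90  90  89  88  87  90
  87  87  87 114 142 143 139 107   9  17  15  12  13  16  15  17]
 ptr 207 [ 12  13  13  11  14  17  15  19  37  72  93  90  92  91  89  88  88  88
  88  87 113 141 141 142 128  81  15  14  18  18  16  16  17  16]
 tip 194 [148 148 148 144 131 131 142 149 147 148 148 147 153 172 168 113 151 197
 217 217 217 217 217 217 217 217 217 216 217 217]
 tip 195 [149 149 148 149 149 148 149 148 149 149 148 149 151 141 102 114 127 151
 196 214 214 214 214 214 214 213 213 214 213 214]
 tip 196 [150 149 150 149 149 150 149 142 123 123 124 124 117 102 116 139 141 134
 156 180 181 181 188 191 181 182 182 181 181 182]
 tip 197 [151 150 151 150 151 151 146 123  87  93  93  93  87  85 107 114 114 109
 108 116 123 135 14
[... 468 characters left out ...]
 17  14  17  16  16  15]
 ptr 207 [ 13  16  19  16  14  17  15  14  35  72  93  91  92  90  89  89  89  88
  88  87  88 115 142 142 129  83  16  15  15  13  17  15  17  16]
 tip 194 [148 149 148 148 148 147 148 145 136 125 134 147 163 184 168 113 150 197
 217 217 209 205 217 217 217 217 217 218 216 217]
 tip 195 [149 149 149 149 148 149 149 148 149 148 149 148 157 154 102 113 127 152
 195 214 209 206 214 214 214 213 214 214 214 213]
 tip 196 [150 150 149 149 149 149 151 142 123 123 123 123 117  91 102 138 141 135
 155 181 181 180 188 204 214 214 214 202 182 182]
 tip 197 [150 151 151 150 150 150 146 123  89  94  94  93  86  76  96 114 114 110
 109 116 122 134 143 168 199 216 216 194 150 151]
```

```bash
python3 - <<'E'
from h import *
from pm import J
g=cv2.imread('pics/w7.png',0).astype(int)
for v in range(161,178): print(v,g[v,306:328])
for v in (150,154,158,161): print('line',v,g[v,246:262])
# camera in tool frame
s=snap('wrist'); p,r,_=tool(); Rc=q2R(s['orientation'])
print('mark now',J(s,329.1,192,.012),[ (z,J(s,334.6,194.3,z).round(2)) for z in (.018,.02,.022,.024,.026)])
print(repr(r.T@(s['position']-p)),p,np.round(_['wrist_force'],1))
np.savez('he.npz',t=r.T@(s['position']-p),R=r.T@Rc)
E
```

```text
161 [139 140 139 140 139 139 140 154 182 183 194 213 214 214 214 214 214 214
 214 214 214 214]
162 [138 138 138 139 137 137 137 138 132 117 165 214 213 213 214 214 213 214
 214 213 213 213]
163 [138 137 138 138 139 138 137 132 109 102 155 201 213 213 214 213 214 213
 213 214 214 213]
164 [137 136 138 131 113 111 112 107  99 122 142 164 181 180 182 191 211 211
 203 192 211 211]
165 [136 136 135 131 117 120 120 119 123 134 136 135 136 137 137 162 201 210
 203 195 209 209]
166 [137 137 132 125 133 138 136 136 136 134 135 134 135 135 137 159 196 211
 211 212 211 211]
167 [139 139 133 119 136 138 137 135 134 133 134 133 134 134 137 148 167 182
 192 212 212 212]
168 [140 141 134 121 139 139 137 136 134 134 133 132 134 134 134 135 129 138
 155 181 181 181]
169 [140 138 133 124 141 138 136 135 133 135 133 133 134 135 136 133 123 138
 138 138 138 138]
170 [102 102  97 104 139 137 137 134 133 134 134 132 133 134 135 126  88 101
 100 101 102 100]
171 [ 32  31  31  80 136 136 135 134 133 134 134 132 132 133 134 121  29  32
  32  31  31  26]
172 [ 11  13  15  78 138 136 135 135 133 133 134 133 13
[... 351 characters left out ...]
 64 63 64 62 63 65 65]
177 [74 75 74 74 75 75 75 75 77 75 76 76 77 78 78 78 78 77 78 79 79 80]
line 150 [142 141 140 150 178 177 185 196  63 142 209 209 210 210 210 210]
line 154 [140 141 142 142 141 142 140 130  49 134 210 210 210 209 210 210]
line 158 [143 142 143 142 142 143 142 131  39  89 144 143 144 142 144 143]
line 161 [142 143 143 142 142 144 143 131  37  89 142 142 142 142 142 142]
mark now [-60.79602753 -50.45095227] [(0.018, array([-62.35, -51.23])), (0.02, array([-61.87, -51.92])), (0.022, array([-61.39, -52.6 ])), (0.024, array([-60.91, -53.29])), (0.026, array([-60.43, -53.98]))]
array([ 0.07817558,  0.00068982, -0.14397973]) [0.50467969 0.03694125 0.04028498] [-2.1  7.4  5.9]
```

```bash
python3 - <<'E'
from h import *
from pm import J
h=np.load('he.npz'); s=snap('wrist')
def cam(p,yaw):
    e=np.radians(yaw); r=np.c_[[-np.sin(e),np.cos(e),0],[np.cos(e),np.sin(e),0],[0,0,-1]]
    q=R.from_matrix(r@h['R']).as_quat(); return dict(s,position=np.array(p)+r@h['t'],orientation=[q[3],*q[:3]])
s7=cam([.5026,.0762,.1006],93.79)
m7=J(s7,254.3,159,.012); m9=J(s,329.1,192,.012); print('marks',m7,m9)
for z in np.arange(.016,.031,.002):
    a=J(s7,314.7,162.2,z); b=J(s,334.6,194.3,z); print(round(z,3),'x rel mark before',(a-m7).round(2),'now',(b-m9).round(2),'travel',(b-a)[0].round(2))
E
```

```text
marks [-60.50171853 -53.35928273] [-60.79575801 -50.45115504]
0.016 x rel mark before [-41.01   1.64] now [-2.04 -0.09] travel 38.68
0.018 x rel mark before [-40.67   1.15] now [-1.56 -0.78] travel 38.82
0.02 x rel mark before [-40.33   0.67] now [-1.08 -1.47] travel 38.96
0.022 x rel mark before [-39.99   0.18] now [-0.6  -2.15] travel 39.1
0.024 x rel mark before [-39.66  -0.31] now [-0.12 -2.84] travel 39.24
0.026 x rel mark before [-39.32  -0.79] now [ 0.36 -3.52] travel 39.39
0.028 x rel mark before [-38.98  -1.28] now [ 0.84 -4.21] travel 39.53
0.03 x rel mark before [-38.64  -1.76] now [ 1.32 -4.9 ] travel 39.67
```

The pointer is 0.6 mm short of the line. The rays and the measured TCP travel of 39.4 mm agree. I'll advance that much, then start sliding along the bar.

```bash
python3 -m inch '{"slide":[[0,-0.0008,0],[0,-0.0008,0],[0,-0.0008,0],[0,-0.0008,0]],"dr":[[0,0,0],[0,0,0],[0,0,0],[0,0,0]]}' - 20 | head -c 120; python3 -m inch '{"slide":[[-0.002,0,0],[-0.005,0,0],[-0.008,0,0],[-0.011,0,0],[-0.014,0,0],[-0.017,0,0],[-0.02,0,0],[-0.02,0,0]],"dr":[[0,0,0],[0,0,0],[0,0,0],[0,0,0],[0,0,0],[0,0,0],[0,0,0],[0,0,0]]}';python3 - <<'E'
from h import *
p,r,_=tool(); d=p[:2]-JO; print('jig',d@EX*1e3,d@EY*1e3); go(jig(-21.6,10),.04,94.29)
s=snap('wrist','w10.png')
E
```

```text
clock: 21.8
position: [0.5047, 0.0362, 0.0403]
tool_rot: [0.0, -0.038, 0.999, 0.001]
wrist_force: [-2.6, 7.8, 6.1]
openiclock: 22.6
position: [0.5189, 0.0364, 0.0382]
tool_rot: [-0.005, -0.038, 0.999, -0.001]
wrist_force: [-32.0, 4.7, 1.9]
opening: 0.0113
finger_force: 25.4
jig -20.5185789614906 -15.809994148844133
slide [-25.8   1.   -2.1] dr [-0.0008 -0.0105  0.0013] tooly 94.37 t 22.6 pos [0.5189 0.0364 0.0382] q7 0.73 F [-32.    4.7   1.9] op 0.0113
```

Sliding takes about 32 N because the grip is too firm. I'll ease it to around 10 N using the closure value.

```bash
python3 -m inch '{"slide":[[0,0,0],[0,0,0],[0,0,0]],"dr":[[0,0,0],[0,0,0],[0,0,0]]}' 0.74 20; python3 - <<'E'
from h import *
p,r,_=tool(); d=p[:2]-JO; print('jig',d@EX*1e3,d@EY*1e3); go(jig(-21.6,10),.04,94.29)
E
```

```text
clock: 22.95
position: [0.5189, 0.0364, 0.0382]
tool_rot: [-0.005, -0.038, 0.999, -0.001]
wrist_force: [-31.3, 4.2, 0.3]
opening: 0.0115
finger_force: 25.3
jig -20.50082658621406 -15.780932231886279
slide [-25.8   1.1  -2. ] dr [-0.0007 -0.0101  0.0014] tooly 94.37 t 22.95 pos [0.5189 0.0364 0.0382] q7 0.73 F [-31.3   4.2   0.3] op 0.0115
```

```bash
python3 -m inch '{"slide":[[0,0,0],[0,0,0]],"dr":[[0,0,0],[0,0,0]]}' 0.73 20 | tail -5; python3 -m inch '{"slide":[[0,0,0],[0,0,0]],"dr":[[0,0,0],[0,0,0]]}' 0.722 20; python3 - <<'E'
from h import *
p,r,_=tool(); d=p[:2]-JO; print('jig',d@EX*1e3,d@EY*1e3); go(jig(-21.6,10),.04,94.29)
E
```

```text
position: [0.5189, 0.0364, 0.0382]
tool_rot: [-0.005, -0.038, 0.999, -0.001]
wrist_force: [-31.9, 3.3, 0.5]
opening: 0.0114
finger_force: 20.0
clock: 23.35
position: [0.5229, 0.0367, 0.0393]
tool_rot: [-0.001, -0.038, 0.999, 0.0]
wrist_force: [-7.3, 3.7, -4.4]
opening: 0.0118
finger_force: 5.3
jig -20.578417867512403 -11.790142832299706
slide [-21.8   1.   -0.8] dr [ 0.0005 -0.0028  0.0009] tooly 94.34 t 23.35 pos [0.5229 0.0367 0.0393] q7 0.73 F [-7.3  3.7 -4.4] op 0.0118
```

```bash
cat > pt.py <<'E'
from h import *
from pm import J
s=snap('wrist'); g=cv2.cvtColor(s['color'],cv2.COLOR_RGB2GRAY).astype(int)
a=proj(s,[*jig(-60.8,-55),.012]); b=proj(s,[*jig(-60.8,-52.6),.022]); print('line',a,'tip',b)
u0=int(b[0])-16; print('cols from',u0)
for v in range(int(a[1])-4,int(b[1])+9): print(v,g[v,u0:u0+34])
h=cv2.cvtColor(s['color'],cv2.COLOR_RGB2HSV)
E
python3 pt.py
```

```text
line [335.53419847 150.04329404] tip [339.73110371 159.14358139]
cols from 323
146 [229 229 229 229 229 229 229 229 228 229 229 210 136  56 181 228 229 229
 229 229 229 229 229 228 229 229 229 229 228 229 228 228 228 229]
147 [230 230 230 229 229 229 230 229 229 229 229 207 116  73 184 229 228 228
 228 229 229 229 229 229 229 229 229 229 229 229 229 229 229 229]
148 [229 230 229 230 229 229 230 229 229 230 229 205  93  85 188 229 229 229
 229 229 229 229 229 229 229 229 229 229 229 229 229 229 229 229]
149 [230 229 230 230 230 230 230 230 230 230 230 205  96  85 187 230 230 230
 229 230 229 229 230 229 229 229 229 229 229 229 229 229 229 229]
150 [230 230 230 230 230 230 230 230 230 230 230 205  96  86 188 229 230 229
 229 230 230 230 230 230 230 229 229 229 229 229 230 230 229 229]
151 [230 230 230 230 230 230 230 230 230 230 230 204  79 107 194 230 230 230
 230 230 229 229 230 230 230 229 230 229 230 229 230 230 229 229]
152 [201 201 201 201 213 230 230 230 230 230 229 202  52 119 199 230 229 229
 229 229 229 229 230 230 230 230 230 230 230 230 230 230 230 229]
153 [155 155 155 155
[... 1424 characters left out ...]
51 151 152 151 137 113 145 154 154 151 152 150 149 150 150 149
 148 147 149 149 150 157 194 216 216 216 216 216 215 191 175 190]
164 [153 152 152 153 152 153 135 109 147 155 154 151 151 149 149 151 150 149
 147 148 147 148 148 155 194 218 218 218 218 218 218 192 153 153]
165 [153 154 154 154 154 155 135 107 149 153 153 152 150 149 149 150 150 148
 147 147 147 147 148 152 194 219 219 219 219 219 218 193 154 153]
166 [154 154 155 155 154 154 136 109 152 154 153 151 151 150 149 150 150 148
 148 147 147 147 147 146 171 194 193 193 192 192 193 175 154 154]
167 [155 155 156 155 154 155 137 115 153 154 152 152 151 149 149 149 149 148
 147 147 147 147 149 142 145 155 155 155 155 155 154 154 154 154]
```

```bash
python3 -c "
from pm import *
s=snap('wrist');print(J(s,338.1,158.7,.022)-J(s,335.1,157,.012))"; python3 -m inch '{"slide":[[-0.002,0.0004,-0.0005],[-0.005,0.0008,-0.0005],[-0.008,0.0008,-0.0005],[-0.011,0.0008,-0.0005],[-0.014,0.0008,-0.0005],[-0.014,0.0008,-0.0005]],"dr":[[0,0,0],[0,0,0],[0,0,0],[0,0,0],[0,0,0],[0,0,0]]}' 0.724 20; python3 - <<'E'
from h import *
p,r,_=tool(); d=p[:2]-JO; print('jig',d@EX*1e3,d@EY*1e3); go(jig(-21.6,10),.04,94.29)
E
```

```text
[ 0.8195197  -1.40037316]
clock: 24.05
position: [0.5372, 0.0388, 0.0399]
tool_rot: [-0.001, -0.038, 0.999, 0.0]
wrist_force: [-6.4, 5.2, -2.4]
opening: 0.0118
finger_force: 6.1
jig -21.60174364011654 2.650455979303769
slide [-7.3 -0.  -0.1] dr [ 0.0009 -0.0023  0.0008] tooly 94.34 t 24.05 pos [0.5372 0.0388 0.0399] q7 0.75 F [-6.4  5.2 -2.4] op 0.0118
```

```bash
python3 -m inch '{"slide":[[-0.003,0,0],[-0.006,0,0],[-0.009,0,0],[-0.012,0,0],[-0.015,0,0],[-0.015,0,0]],"dr":[[0,0,0],[0,0,0],[0,0,0],[0,0,0],[0,0,0],[0,0,0]]}'; python3 - <<'E'
from h import *
p,r,_=tool(); d=p[:2]-JO; print('jig',d@EX*1e3,d@EY*1e3)
s=snap('top','t12.png');snap('wrist','w12.png')
E
```

```text
clock: 24.65
position: [0.5517, 0.0399, 0.0398]
tool_rot: [-0.002, -0.038, 0.999, 0.0]
wrist_force: [-9.3, 4.2, -3.5]
opening: 0.0118
finger_force: 6.8
jig -21.61158503618856 17.186906202929507
```

```bash
python3 -m inch '{"slide":[[-0.002,0,0],[-0.004,0,0],[-0.006,0,0],[-0.008,0,0],[-0.008,0,0]],"dr":[[0,0,0],[0,0,0],[0,0,0],[0,0,0],[0,0,0]]}'; python3 - <<'E'
from h import *
p,r,_=tool(); d=p[:2]-JO; print('jig',d@EX*1e3,d@EY*1e3)
E
python3 -m inch '{"slide":[[-0.002,0,0],[-0.004,0,0],[-0.004,0,0]],"dr":[[0,0,0],[0,0,0],[0,0,0]]}'; python3 - <<'E'
from h import *
p,r,_=tool(); d=p[:2]-JO; print('jig',d@EX*1e3,d@EY*1e3)
E
```

```text
clock: 25.25
position: [0.5595, 0.0403, 0.0397]
tool_rot: [-0.002, -0.038, 0.999, 0.0]
wrist_force: [-10.1, 2.4, -1.6]
opening: 0.0117
finger_force: 6.4
jig -21.396405611074346 24.95505245501167
clock: 25.55
position: [0.5633, 0.0408, 0.0397]
tool_rot: [-0.002, -0.038, 0.999, 0.0]
wrist_force: [-11.4, 4.5, -1.3]
opening: 0.0121
finger_force: 7.6
jig -21.58369617863849 28.799425860266354
```

```bash
python3 -m inch '{"slide":[[-0.0015,0,0],[-0.003,0,0],[-0.003,0,0]],"dr":[[0,0,0],[0,0,0],[0,0,0]]}' | sed -n '2p;4,6p'; python3 -m inch '{"slide":[[-0.0015,0,0],[-0.003,0,0],[-0.003,0,0]],"dr":[[0,0,0],[0,0,0],[0,0,0]]}'| sed -n '1,2p;4,6p'; python3 - <<'E'
from h import *
p,r,_=tool(); d=p[:2]-JO; print('jig',d@EX*1e3,d@EY*1e3)
t=snap('side','s13.png'); snap('wrist','w13.png')
g=t['color']; print('post',proj(t,[*jig(-72,18),.077]))
# predicted tips for angles
for a in (0,20,30,40): print(a,proj(t,[*jig(-72+64*np.cos(np.radians(a)),18+64*np.sin(np.radians(a))),.077]).round(0))
E
```

```text
position: [0.5659, 0.0407, 0.0396]
wrist_force: [-14.7, 2.9, 0.4]
opening: 0.0117
finger_force: 10.5
clock: 26.15
position: [0.5667, 0.0407, 0.0393]
wrist_force: [-30.3, -0.6, 10.4]
opening: 0.012
finger_force: 18.7
jig -21.21317064564836 32.17014435660252
post [268.31169552 200.71541478]
0 [288. 216.]
20 [296. 212.]
30 [299. 209.]
40 [301. 206.]
```

The force jumped from 15 to 30 N at y≈32, so the lever is on its stop. I'll ease the push, then check the pointer and the lever angle numerically.

```bash
python3 -m inch '{"slide":[[0.001,0,0],[0.002,0,0],[0.002,0,0],[0.002,0,0]],"dr":[[0,0,0],[0,0,0],[0,0,0],[0,0,0]]}'; python3 pt.py; python3 - <<'E'
from h import *
p,r,_=tool(); d=p[:2]-JO; print('jig',d@EX*1e3,d@EY*1e3)
t0=cv2.imread('pics/side0.png'); t=snap('side')['color'][:,:,::-1]
s=snap('side')
T=snap('top')
for nm,S in(('side',s),('top',T)):
  im=S['color']
  for a in (-18,0,20,30,36,40,44):
    q=[proj(S,[*jig(-72+k*np.cos(np.radians(a)),18+k*np.sin(np.radians(a))),.077]) for k in (20,35,50,62)]
    print(nm,a,[im[int(round(v)),int(round(u))].tolist() for u,v in q])
E
```

```text
clock: 26.65
position: [0.5664, 0.0407, 0.0395]
tool_rot: [-0.003, -0.038, 0.999, -0.0]
wrist_force: [-17.1, 2.2, 0.1]
opening: 0.0118
finger_force: 14.8
line [340.03257413  58.48433617] tip [344.84156884  62.91367861]
cols from 328
54 [227 227 228 228 227 227 227 227 227 227 228 140  62  54 222 227 228 227
 227 227 227 226 226 227 226 226 226 227 227 227 227 226 226 226]
55 [227 227 228 228 227 228 227 227 227 227 227 144  65  52 223 227 227 228
 227 227 228 227 227 227 227 227 226 227 227 226 226 226 226 226]
56 [227 228 228 228 228 205 197 199 199 199 224 146  66  88 222 228 227 228
 227 227 228 227 227 228 227 227 227 227 227 227 227 226 226 227]
57 [228 228 228 228 228 180 158 156 157 201 225 135  62 108 223 227 227 227
 227 227 228 227 227 228 228 227 227 227 227 227 227 227 227 227]
58 [228 228 228 228 228 182 158 158 158 220 228 126  57 108 222 227 228 228
 227 227 227 227 228 227 228 228 227 227 228 227 227 227 227 227]
59 [228 228 228 228 228 183 159 159 157 221 228 129  56 105 221 228 227 196
 198 227 227 228 228 228 228 228 228 227 228 228 227 228 227 227]
60 [191 192 191
[... 1828 characters left out ...]
39], [28, 31, 31], [30, 28, 28]]
side 36 [[52, 50, 51], [31, 35, 34], [41, 39, 39], [34, 34, 32]]
side 40 [[33, 34, 34], [24, 26, 27], [60, 60, 60], [30, 36, 31]]
side 44 [[30, 30, 29], [24, 26, 27], [23, 28, 27], [26, 23, 25]]
top -18 [[104, 106, 103], [94, 97, 94], [11, 15, 21], [30, 33, 33]]
top 0 [[90, 90, 90], [26, 24, 29], [36, 34, 37], [40, 42, 42]]
top 20 [[4, 2, 6], [29, 30, 33], [46, 51, 44], [128, 138, 116]]
top 30 [[14, 13, 19], [29, 30, 35], [98, 110, 89], [126, 140, 114]]
top 36 [[18, 19, 18], [36, 37, 44], [119, 131, 109], [126, 139, 117]]
top 40 [[18, 19, 18], [28, 32, 36], [129, 142, 118], [126, 139, 115]]
top 44 [[16, 16, 19], [28, 31, 33], [128, 142, 118], [127, 139, 115]]
```

The pointer reads within about 0.3 mm of the line. I'll firm up the grip, ease the side push, and test the lock with a slight pull back.

```bash
python3 -m inch '{"slide":[[0.001,0.0005,0],[0.001,0.001,0],[0.001,0.0015,0],[0.001,0.0015,0]],"dr":[[0,0,0],[0,0,0],[0,0,0],[0,0,0]]}' 0.728 20; python3 - <<'E'
from h import *
p,r,_=tool(); d=p[:2]-JO; print('jig',d@EX*1e3,d@EY*1e3)
g=cv2.cvtColor(snap('side')['color'],cv2.COLOR_RGB2GRAY); print(g[196:218:1,284:312])
E
```

```text
clock: 27.25
position: [0.5663, 0.0409, 0.0395]
tool_rot: [-0.002, -0.038, 0.999, -0.001]
wrist_force: [-10.0, -3.1, -2.8]
opening: 0.0119
finger_force: 18.2
jig -21.514813662332873 31.799782052985865
[[ 30  30  26  34  32  37  31  32  29  34  29  31  24  33  27  33  29  30
   31  41  53  55  48  62  78  81  77  78]
 [ 34  24  28  32  29  26  31  28  36  23  30  21  23  32  26  20  14  32
   46  48  49  50  52  51  64  77  79  76]
 [ 30  31  32  29  30  33  25  32  29  28  31  30  25  27  33  35  38  40
   49  51  53  48  45  37  48  62  77  78]
 [ 28  30  32  26  30  32  34  29  28  31  27  33  32  30  36  35  33  37
   60  50  43  40  40  34  42  50  74  81]
 [ 42  28  24  40  17  34  25  32  34  36  35  34  34  41  46  42  42  65
   71  47  26  30  39  40  35  43  54  73]
 [ 35  36  30  28  28  34  29  35  42  46  42  40  41  34  25  37  47  66
   62  36  25  39  25  41  40  42  52  65]
 [ 37  35  30  32  28  31  29  30  41  37  27  38  34  34  24  30  41  50
   32  26  33  40  32  31  35  37  38  51]
 [ 35  31  36  28  33  25  19  34  37  37  34  32  33  34  32  26  27  34
   32 
[... 975 characters left out ...]
 26  30  31  28  27  34  24  34  35  36  28  31  22  33  25  37  25  27
   28  25  37  35  28  23  18 104 164 178]
 [ 23  27  30  20  35  42  26  30  28  28  30  27  34  35  32  22  20  28
   34  33  32  28  30  16  98 155 174 176]
 [ 29  28  27  20  25  32  30  34  28  30  34  26  32  25  32  35  28  32
   32  28  27  26  74  83 152 174 172 172]
 [ 19  21  24  57  70  44  35  25  30  30  30  34  30  32  23  32  21  24
   17  79  83 148 168 165 173 172 169 167]
 [ 28  24  31  68  98  62  35  19  20  34  30  28  32  25  32  28  49  81
  152 171 173 186 189 184 178 178 170 172]
 [ 26  15  31  65  90  87  79  45  31  27  25  30  28  27  20  78 152 168
  184 191 191 189 187 186 187 179 177 172]]
```

Part of that 30 N could be friction, since the grip had risen to 18 N. I'll loosen it and push again to confirm it is a real stop.

```bash
python3 -m inch '{"slide":[[0,-0.0008,0],[-0.001,-0.0008,0],[-0.002,-0.0008,0],[-0.002,-0.0008,0]],"dr":[[0,0,0],[0,0,0],[0,0,0],[0,0,0]]}' 0.718 20; python3 - <<'E'
from h import *
p,r,_=tool(); d=p[:2]-JO; print('jig',d@EX*1e3,d@EY*1e3)
E
python3 -m inch '{"slide":[[-0.001,0,0],[-0.0015,0,0],[-0.0015,0,0]],"dr":[[0,0,0],[0,0,0],[0,0,0]]}'; python3 - <<'E'
from h import *
p,r,_=tool(); d=p[:2]-JO; print('jig',d@EX*1e3,d@EY*1e3)
E
```

```text
clock: 27.7
position: [0.5666, 0.0408, 0.0393]
tool_rot: [-0.004, -0.038, 0.999, -0.001]
wrist_force: [-23.5, -1.4, 6.2]
opening: 0.0121
finger_force: 12.6
jig -21.31095870494762 32.06741929616064
clock: 28.0
position: [0.5669, 0.0408, 0.0392]
tool_rot: [-0.005, -0.038, 0.999, -0.001]
wrist_force: [-31.4, -2.0, 11.9]
opening: 0.012
finger_force: 15.7
jig -21.331321585153823 32.37466146024542
```

```bash
python3 -m inch '{"slide":[[0,0,0],[0,0,0],[0,0,0]],"dr":[[0,0,0],[0,0,0],[0,0,0]]}' 0.70 20; python3 - <<'E'
from h import *
p,r,_=tool(); d=p[:2]-JO; print('jig',d@EX*1e3,d@EY*1e3)
E
```

```text
clock: 28.3
position: [0.5669, 0.0405, 0.0392]
tool_rot: [-0.005, -0.038, 0.999, -0.001]
wrist_force: [-30.9, -3.9, 11.3]
opening: 0.0129
finger_force: 15.4
jig -21.058226013750875 32.35002144442716
```

With the fingers loose at 12.9 mm, 31 N still produces no motion, so the lever is on its stop. Next I'll re-grip firmly, ease the push, check once more and hand in.

```bash
python3 -m inch '{"slide":[[0.001,0,0],[0.002,0,0],[0.003,0,0],[0.003,0,0]],"dr":[[0,0,0],[0,0,0],[0,0,0],[0,0,0]]}' | sed -n '4,6p'; python3 -m inch '{"slide":[[0,0,0],[0,0,0],[0,0,0],[0,0,0],[0,0,0]],"dr":[[0,0,0],[0,0,0],[0,0,0],[0,0,0],[0,0,0]]}' 0.74 20; python3 pt.py | head -12; python3 - <<'E'
from h import *
p,r,_=tool(); d=p[:2]-JO; print('jig',d@EX*1e3,d@EY*1e3)
E
```

```text
wrist_force: [-15.2, -1.8, 1.7]
opening: 0.0129
finger_force: 8.5
clock: 29.2
position: [0.5661, 0.0408, 0.0396]
tool_rot: [-0.002, -0.038, 0.999, -0.001]
wrist_force: [-16.2, 0.0, 3.4]
opening: 0.0117
finger_force: 26.7
line [339.65291347  59.054641  ] tip [344.41908712  63.51921942]
cols from 328
55 [227 228 227 228 227 227 227 227 228 227 227 120  55 134 223 227 227 227
 227 227 226 226 226 227 226 226 226 227 227 226 226 226 226 226]
56 [227 228 228 227 228 205 223 227 227 228 214 110  55 154 224 227 227 228
 227 227 227 227 227 226 227 227 227 226 227 227 227 226 226 227]
57 [228 228 228 228 228 181 190 197 197 224 201 104  56 153 223 228 226 228
 227 227 227 227 227 227 227 227 227 227 227 227 227 227 227 227]
58 [227 228 228 227 228 181 158 157 157 220 203 106  57 176 224 228 228 227
 227 227 227 227 227 227 227 227 227 227 227 227 227 227 227 227]
59 [228 228 228 228 204 167 158 157 157 220 204 108  57 190 225 227 227 214
 219 226 227 227 227 227 227 227 227 227 227 227 227 227 227 227]
jig -21.384520773140533 31.64571910230512
```

```bash
python3 - <<'E'
from h import *
from pm import J
h=np.load('he.npz'); s=snap('wrist')
e=np.radians(94.34); r=np.c_[[-np.sin(e),np.cos(e),0],[np.cos(e),np.sin(e),0],[0,0,-1]]
q=R.from_matrix(r@h['R']).as_quat(); s9=dict(s,position=np.array([.50468,.03694,.04028])+r@h['t'],orientation=[q[3],*q[:3]])
m=J(s,339.7,57,.012); m9=J(s9,329.1,192,.012); print(m,m9)
for z in (.012,.016,.018,.02,.022,.024): print(z,J(s9,334.6,194.3,z)-[m9[0],0],J(s,345.5,59,z)-[m[0],0])
print(tool()[2]['wrist_force'])
E
```

```text
[-60.76300636 -55.91570466] [-60.73642203 -50.48881041]
0.012 [ -2.99292864 -49.21149589] [ -2.79691218 -55.04625215]
0.016 [ -2.04167924 -50.57948165] [ -1.83308023 -54.83151407]
0.018 [ -1.56605454 -51.26347454] [ -1.35116425 -54.72414504]
0.02 [ -1.09042984 -51.94746742] [ -0.86924828 -54.616776  ]
0.022 [ -0.61480514 -52.6314603 ] [ -0.3873323  -54.50940696]
0.024 [ -0.13918044 -53.31545318] [  0.09458367 -54.40203792]
[-15.69497075  -1.18690792   3.53713278]
```

```bash
python3 -c "
from rig import env
print(env.hand_in())"
```

```text
the job is handed in; nothing more can be done
None
```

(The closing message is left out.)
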